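# Lay the cookbook on its board

### The arm

A 7-joint arm with a two-finger parallel gripper is mounted at the origin on a cart in front of the work surface, level with it; the furniture and walls round the work are solid. World frame = base frame: x ahead of the robot, y to its left, z up, the work surface at z = 0. Lengths are in m, angles in rad, forces in N, time in s.
With the tool pointing down it reaches from about 0.35 to 0.9 m from the base axis. Payload 8.1 kg.
Tool frame: the origin (TCP) lies at the very end of the fingers, on their centre line; the grasp point (between the pads) lies 19 mm behind it (arm.tcp_to_grasp is the z of the grasp point in the tool frame, in m); z points along the fingers, y is the line along which they close (so a half turn about z gives the same grasp; the last joint's range is limited). The gripper opens to 92 mm and grips with 3 to 60 N. Pads are 19 mm wide; open, the fingers measure 130 mm over their backs; the gripper's body (75 mm by 190 mm) begins 47 mm behind the grasp point.
Start: joints at [1.026, 0.434, 0.025, 1.573, -0.012, 1.134, -0.075], TCP at [0.267, -0.565, 0.227] pointing down, gripper open.
Joint ranges: [-2.62, 2.62], [-0.44, 2.09], [-1.27, 1.32], [0.08, 2.57], [-1.32, 4.46], [0.12, 2], [-2.74, 2.74]. Speed limits (rad/s): [2.22, 2.22, 3.01, 3.01, 3.14, 3.14, 3.14].

### API

Orientations are given as a rotation vector (axis times angle).
In Python, from cell import readout, vision, sign_off, arm gives the robot as it stands. The module is installed in compiled form; this text tells all that it offers.
- The arm moves only by the shell command python3 -m creep 'ROWS' [FORCE]. ROWS is JSON, a list of rows, each a list of 5 numbers: the shift along the tool's x, y, z in units of 4 cm (1.0 is 4 cm), then the turn about the tool's z in units of 4 degrees (1.0 is 4 degrees), then the opening, from 0 (shut) to 1 (fully open). A call has 1 to 12 rows; each row shifts and turns the commanded pose from where the row before left it, along the tool's axes as they then stand; what a row does not reach is not made up. A row lasts 1/8 s, in which the tool goes at most 62.5 mm and 10.7 degrees, less where a joint would pass 70% of its speed; a pose out of reach is approached as far as the arm can. A call with a number of a shift or a turn outside -1 to 1 is refused whole. A call with a gripper value outside its range is refused whole. The fingers move at their own pace and stop on an object; FORCE is the grip in N (left out, the last holds). Time passes only in rows, so rows that do not move let the fingers close. It gives the time, the measured TCP pose, the force, the opening and the grip force at its end, in the units of the state.
- readout.observe(): the state, without advancing time (a new reading comes with each control period).
- vision.get_image(name): name is "side" or "top"; returns a dict with "pixels" (400x640x3 uint8, blue, green, red), "z_map" (400x640 float32, m along the optical axis (not along the pixel's ray), 0 where there is no reading), "camera_matrix" (3x3 intrinsics, pixels), "position" and "rotation" of the camera in the world. Camera axes: x right, y up, looking along -z (the intrinsics and any distortion apply to the point x, -y, -z); pixel columns grow to the right and rows downward; lengths in m; the calibration is good to about 2 mm. A picture is of the moment at which its call begins.
- sign_off(): hands the job in; it is judged then, once.
The state is a dict: "clock": time; "joints": joint angles; "dq": joint speeds; "joint_efforts": joint torques, N m; "position": TCP position; "ee_rot": TCP orientation; "force": force on the tool from outside, world axes, zero at the start; "ft_torque": the same for the moment, N m; "width": opening from 0.0 (shut) to 1.0 (fully open); "gripper_force": force on a finger pad.
Only numpy, scipy, OpenCV 4.12 (cv2) and the standard library are available. Lean on these libraries where they do the work, as an engineer would, in place of code of your own. Each camera call takes 0.05 s, during which the arm holds its last target. There are 200 camera calls.

### The job

A cookbook stands upright at one end of a low wooden board, with a lidded canister at the other end. Tip the book over by pushing it high up on its outer face so that it falls flat onto the board, towards the middle, then push it along the board until its whole far long edge lies snugly against the rail at the back. Only push: do not lift or carry the book, leave the canister where it stands, and do not disturb the things around.

Things in the scene. Friction and masses are not known exactly. Their poses are not given: they have to be found in the camera images.
- board: Low board of light wood, fixed to the worktop, 260 mm deep (its x axis, pointing away from the robot) and 520 mm long (its y axis, to the left); its top is 12 mm above the worktop. A rail 16 mm deep runs along the whole far edge, standing 14 mm above the board's top (26 mm above the worktop). Origin: centre of its underside, on the worktop.
- rail (a point): Middle of the rail's near face where it meets the board's top: 114 mm along the board's +x from its origin, 12 mm up. Wall cabinets with knobs hang above it, from roughly 0.45 m over the worktop, so keep a tall wrist on the robot's side.
- book: Thin hard-cover cookbook, 16 mm thick (own y), 178 mm wide (own x), 272 mm tall (own z), about 0.56 kg. Stands upright near the board's left or right end, faces square to the board's length within 5 degrees, 15 to 45 mm short of the rail. Origin: centre of its foot; own x points away from the robot, to its far long edge. It falls by itself once its top is pushed some 20 mm over.
- book_mid (a point): Centre of the book: 136 mm up from its foot, mid-thickness. 20 mm above the worktop when the book lies flat on the board.
- edge_foot (a point): The foot end of the book's far long edge (mid-thickness).
- edge_head (a point): The head end of the book's far long edge (mid-thickness).
- canister: Round white lidded storage canister, 100 mm across and 150 mm tall, standing on the board near its other end, about 200 mm from the board's middle; must stay as it is. Origin: centre of its underside.
- honey_jar: Honey jar, 58 x 62 x 86 mm, standing on the worktop past one end of the board. Origin: centre of its underside.
- cup: Small striped cup with a handle, 63 x 87 x 52 mm, standing on the worktop past one end of the board. Origin: centre of its underside.
- spice: Spice jar, 41 mm across and 105 mm tall, standing on the worktop past the right end of the board. Origin: centre of its underside.
There are look-alikes about, which are no part of the job. There is more than one size of the canister; the job needs the smaller.

How it is judged:
On the way, in this order (a step that is already met when the one before it is completed fails the run):
1. the book has been tipped over and lies flat on the board, its foot still near where it stood (height (world z) of book_mid below 0.03 m and y of book_mid in the frame of board between -0.122 and 0.122 m and distance of book from where it was at the start of the episode below 0.08 m), for 0.2 s.
2. the book lies against the rail (height (world z) of book_mid below 0.03 m and y of book_mid in the frame of board between -0.122 and 0.122 m and x of each of edge_foot, edge_head in the frame of board above 0.107 m), for 0.2 s.
At the end, for the whole second after the job is handed in: The book lies flat and at rest on the board, no end of it sticking out past the board's ends, with both ends of its far long edge within 7 mm of the rail; the canister still stands within 15 mm of its place (all of step 2 and linear speed of book below 0.01 m/s and angle between canister's own z axis and vertical below 0.05 rad and distance of canister from where it was at the start of the episode below 0.015 m); the robot touches nothing.
It fails at once if the book is lifted or carried (height (world z) of book above 0.06 m or height (world z) of book_mid above 0.172 m).
It fails at once if the flat book is lifted off the board: foot and centre both well above it (height (world z) of book above 0.04 m and height (world z) of book_mid above 0.045 m).
It fails at once if the canister is knocked or moved (angle between canister's own z axis and vertical above 0.1 rad or distance of canister from where it was at the start of the episode above 0.015 m).
It fails at once if the jar, cup or spice jar is disturbed (distance of any of honey_jar, cup, spice from where it was at the start of the episode above 0.02 m).
It also fails if it takes over 72 s, if anything falls off the work surface, if the arm or the gripper's body presses on something with over 40 N, if the wrist force passes 120 N, or if a joint passes its speed limit or range.

## Working session

There is one attempt and no reset: what is moved stays moved. The work goes in short steps, Python scripts to look and compute and a shell command to move; the robot and the scene stay as the last step left them, time stands still between calls to the robot, and variables do not carry over. Pictures are saved under pics/ and viewed, at most 10 in all, crops included, and the job is handed in when it is done.

```bash
mkdir -p pics
cat > h.py <<'E'
import numpy as np, cv2
from cell import readout, vision
def grab(n,tag):
    d=vision.get_image(n); cv2.imwrite(f'pics/{tag}.png',d['pixels']); np.savez(f'{tag}.npz',**d); return d
def pt(d,u,v,z=None):
    K=d['camera_matrix'];R=np.array(d['rotation'])
    if R.ndim==1:
        R=cv2.Rodrigues(R)[0] if R.size==3 else None
    ray=np.array([(u-K[0,2])/K[0,0],-(v-K[1,2])/K[1,1],-1.]); w=R@ray
    p=np.array(d['position'])
    s=d['z_map'][int(round(v)),int(round(u))] if z is None else (z-p[2])/w[2]
    return p+s*w
E
python3 - <<'E'
from h import *
for n in('side','top'):
    d=grab(n,n+'0'); print(n,d['position'],d['rotation'],d['camera_matrix'],[k for k in d])
print(readout.observe())
E
```

```text
side [ 0.41586708 -0.83711536  1.29021988] [ 0.63640234 -0.03434665 -0.11849979] [[387.61407044   0.         313.8473014 ]
 [  0.         387.61407044 192.88761172]
 [  0.           0.           1.        ]] ['pixels', 'z_map', 'camera_matrix', 'position', 'rotation']
top [ 0.39778753 -0.0161864   1.80894731] [ 0.07604689 -0.04889977 -1.55395157] [[447.63790909   0.         317.26552136]
 [  0.         447.63790909 200.68683962]
 [  0.           0.           1.        ]] ['pixels', 'z_map', 'camera_matrix', 'position', 'rotation']
{'clock': 0.1, 'joints': array([ 1.02644835,  0.4351522 ,  0.02503319,  1.5739817 , -0.01156305,
        1.13396175, -0.07511515]), 'dq': array([ 9.21466588e-04, -2.48762410e-03, -1.53005618e-03, -2.70404170e-03,
       -5.70451075e-04, -3.37058044e-05,  7.01101310e-04]), 'joint_efforts': array([ 2.66288698e-03, -6.69121242e+01,  9.88070816e-01, -3.15143752e+01,
       -6.04524300e-02,  3.74777452e-02,  4.55322299e-05]), 'position': array([ 0.26692783, -0.56465702,  0.22603426]), 'ee_rot': array([-3.06407052e+00, -6.87800640e-01,  7.43486221e-04]), 'force': array([-0.10806695, -0.62130492, -0.53238595]), 'ft_torque': array([-0.01658438,  0.01962577, -0.02924405]), 'gripper_force': 0.0, 'width': 0.9989100451355885}
```

View pics/top0.png

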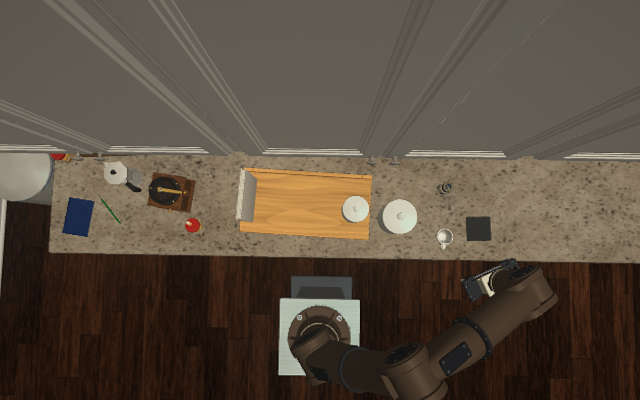

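View pics/side0.png

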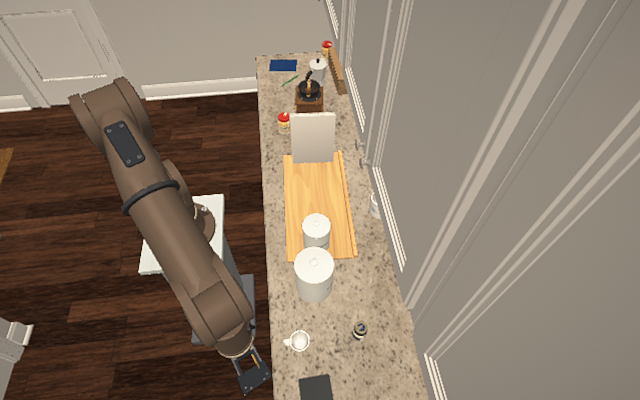

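Top view: the book stands at the left end of the board (238–255, 168–222). The small canister is at (355,208), and the larger look-alike at (400,216) is off the board. The honey jar is at (193,225), cup at (445,237) and spice at (446,188). The dark box at (172,192) and the blue book lying flat at (78,216) could be taken for the book, but neither stands on the board. Next is a close crop with measurements.

Run:
```python
from h import *
t=dict(np.load('top0.npz'));s=dict(np.load('side0.npz'))
a=cv2.resize(t['pixels'][150:250,140:390],None,fx=3.2,fy=3.2,interpolation=cv2.INTER_CUBIC)
b=cv2.resize(s['pixels'][90:280,230:390],None,fx=1.45,fy=1.45,interpolation=cv2.INTER_CUBIC)
c=np.zeros((a.shape[0]+b.shape[0],800,3),np.uint8);c[:a.shape[0]]=a;c[a.shape[0]:,:b.shape[1]]=b
cv2.imwrite('pics/crop.png',c)
# world point cloud
for n,d in(('top',t),('side',s)):
    K=d['camera_matrix'];R=cv2.Rodrigues(d['rotation'])[0];v,u=np.mgrid[:400,:640];z=d['z_map']
    P=np.stack([(u-K[0,2])/K[0,0]*z,-(v-K[1,2])/K[1,1]*z,-z],-1)@R.T+d['position']
    P[z==0]=np.nan; np.save(n+'P.npy',P)
    def rep(nm,m):
        q=P[m]
        if len(q): print(n,nm,len(q),np.round(np.percentile(q,[1,50,99],axis=0),3).tolist())
    X,Y,Z=np.moveaxis(P,-1,0); reg=(X>.35)&(X<.85)&(Y>-.3)&(Y<.42)
    rep('booktop',reg&(Z>.27)&(Z<.3)&(Y>.1))
    rep('bookall',reg&(Z>.05)&(Z<.3)&(Y>.1)&(Y<.4)&(u>230))
    rep('can',reg&(Z>.14)&(Z<.18)&(Y<.1)&(Y>-.25))
    rep('rail',(abs(Z-.026)<.003)&reg&(X>.6))
    rep('honey',(X>.35)&(X<.7)&(Y>.36)&(Y<.6)&(Z>.05)&(Z<.12))
```

```text
top booktop 271 [[0.453, 0.262, 0.271], [0.538, 0.275, 0.281], [0.624, 0.288, 0.289]]
top bookall 783 [[0.453, 0.262, 0.055], [0.538, 0.27, 0.225], [0.626, 0.286, 0.288]]
top can 660 [[0.436, -0.25, 0.141], [0.498, -0.142, 0.148], [0.55, -0.085, 0.176]]
top rail 243 [[0.607, -0.194, 0.023], [0.651, 0.023, 0.026], [0.669, 0.304, 0.029]]
top honey 393 [[0.41, 0.471, 0.052], [0.461, 0.522, 0.086], [0.623, 0.594, 0.12]]
side booktop 266 [[0.452, 0.258, 0.27], [0.538, 0.272, 0.281], [0.625, 0.29, 0.288]]
side bookall 1951 [[0.451, 0.259, 0.053], [0.538, 0.268, 0.186], [0.625, 0.284, 0.286]]
side can 673 [[0.441, -0.249, 0.14], [0.497, -0.143, 0.147], [0.548, -0.085, 0.175]]
side rail 313 [[0.611, -0.197, 0.023], [0.649, 0.017, 0.026], [0.755, 0.304, 0.029]]
side honey 400 [[0.408, 0.468, 0.052], [0.517, 0.528, 0.086], [0.614, 0.584, 0.12]]
```

View pics/crop.png

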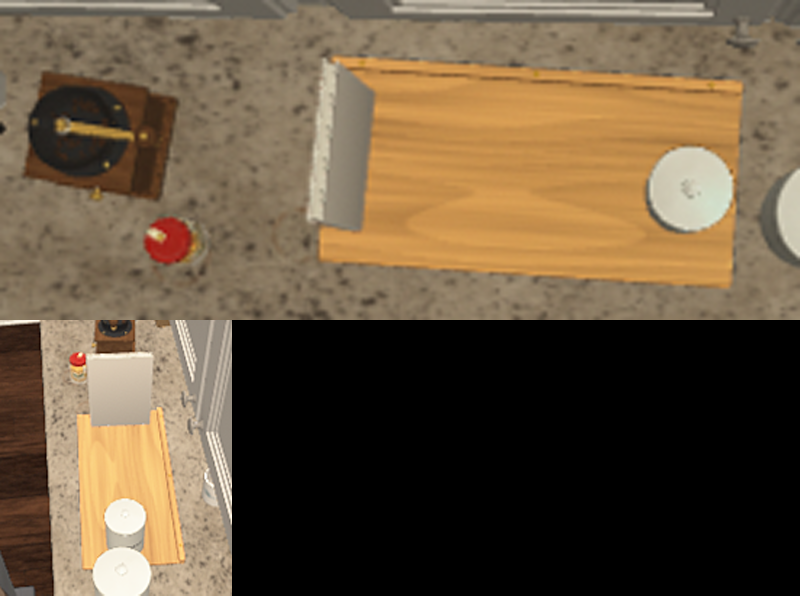

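Run:
```python
from h import *
P=np.concatenate([np.load(n+'P.npy').reshape(-1,3) for n in('top','side')]);X,Y,Z=P.T
m=(abs(Z-.012)<.003)&(X>.36)&(X<.72)&(Y>-.3)&(Y<.33)
m2=(abs(Z-.026)<.004)&(X>.63)&(X<.70)&(Y>-.2)&(Y<.3)
for mm in(m,m2):
    r=cv2.minAreaRect(P[mm][:,:2].astype(np.float32)); print(r,np.round(cv2.boxPoints(r),3).tolist())
f=np.polyfit(Y[m2],X[m2],1);print('rail mid line x=',f, np.std(X[m2]-np.polyval(f,Y[m2])))
def circ(m,nm):
    q=P[m];print(nm,len(q),cv2.minEnclosingCircle(q[:,:2].astype(np.float32)),np.median(q[:,2]),q[:,2].max())
circ((abs(Z-.155)<.02)&(X>.4)&(X<.6)&(Y>-.17)&(Y<-.07),'can')
f=(X>.4)&(X<.66)&(Y>.22)&(Y<.3)&(Z>.06)&(Z<.265);
pl=np.linalg.lstsq(np.c_[X[f],Z[f],np.ones(f.sum())],Y[f],rcond=None)[0];print('face y=',pl,'at .538,.1:',pl@[.538,.1,1])
for z0,z1 in((.4,.5),(.5,.6),(.6,.8),(.8,1.2)):
    c=(Z>z0)&(Z<z1)&(X>.4)&(abs(Y)<.6)&~((X<.6)&(Y<-.1)); print(z0,np.percentile(X[c],[0,1,5]) if c.any() else None)
t=dict(np.load('top0.npz'))
T=np.load('topP.npy')
for nm,(r0,r1,c0,c1) in {'grinder':(170,215,145,200),'honey':(213,237,180,208)}.items():
    q=T[r0:r1,c0:c1].reshape(-1,3);q=q[q[:,2]>.03];print(nm,q.min(0),q.max(0))
from scipy.spatial.transform import Rotation as Ro
print(Ro.from_rotvec(readout.observe()['ee_rot']).as_matrix().round(3))
```

```text
((0.5418515205383301, 0.015993446111679077), (0.3600986897945404, 0.6250908970832825), 0.4270678162574768) [[0.35899999737739563, 0.3269999921321869], [0.36399999260902405, -0.2980000078678131], [0.7239999771118164, -0.29499998688697815], [0.7200000286102295, 0.33000001311302185]]
((0.641530454158783, 0.050340741872787476), (0.5007696151733398, 0.037070274353027344), 87.10150909423828) [[0.6100000143051147, -0.19900000095367432], [0.6470000147819519, -0.20100000500679016], [0.6729999780654907, 0.29899999499320984], [0.6359999775886536, 0.3009999990463257]]
rail mid line x= [0.04889659 0.64802224] 0.005099487259477472
can 1055 ((0.502738356590271, -0.12895074486732483), 0.05123982951045036) 0.14602012738551395 0.16454614595807726
face y= [-0.07054802 -0.0009889   0.30620021] at .538,.1: 0.26814648741306024
0.4 [0.64961466 0.64990626 0.6501616 ]
0.5 [0.60272128 0.60686443 0.62813931]
0.6 [0.62749955 0.62843171 0.62886086]
0.8 [0.6274557  0.62860778 0.62903619]
grinder [0.48445046 0.46657415 0.0310301 ] [0.63380298 0.65883825 0.24960682]
honey [0.40693156 0.46631247 0.03045347] [0.46232348 0.52466339 0.09659466]
[[ 0.904  0.427 -0.001]
 [ 0.427 -0.904  0.001]
 [-0.    -0.001 -1.   ]]
```

Small canister (355,208) is at (0.503,-0.129). The book is at (0.538,0.275) with yaw −4°, and the board yaw is −2.8°. I'll raise and turn to align with the board, then cross over to the outer side.

```bash
python3 -m creep '[[0,0,-0.5,1,0],[0,0,-0.5,1,0],[0,0,-0.5,1,0],[0,0,-0.5,1,0],[0,0,-0.5,1,0],[0,0,-0.5,1,0],[0,0,-0.5,1,0],[0,0,0,0,0]]'
python3 -m creep '[[0.9,-1,0,0,0],[0.9,-1,0,0,0],[0.9,-1,0,0,0],[0,-1,0,0,0],[0,-1,0,0,0],[0,-1,0,0,0],[0,-1,0,0,0],[0,-1,0,0,0],[0,-1,0,0,0],[0,-1,0,0,0],[0,0,0,0,0],[0,0,0,0,0]]'
```

```text
clock: 1.1
position: [0.2675, -0.5655, 0.3677]
ee_rot: [3.139, -0.073, 0.002]
force: [0.6, -0.3, -0.0]
width: 0.177
gripper_force: 0.0
clock: 2.6
position: [0.3935, -0.1711, 0.366]
ee_rot: [3.141, -0.072, -0.002]
force: [-0.1, -0.5, 0.2]
width: 0.002
gripper_force: 0.0
```

```bash
python3 -m creep '[[0,-1,0,0,0],[0,-1,0,0,0],[0,-1,0,0,0],[0,-1,0,0,0],[0,-1,0,0,0],[0,-1,0,0,0],[0,-1,0,0,0],[0,-1,0,0,0],[0,-1,0,0,0],[0,-1,0,0,0],[0,-1,0,0,0],[0,-1,0,0,0]]'
python3 -m creep '[[0,-1,0,0,0],[0.8,-0.4,0,0,0],[0.8,0,0,0,0],[0.8,0,0,0,0],[0,0,0,0,0],[0,0,0.8,0,0],[0,0,0.8,0,0],[0,0,0.8,0,0],[0,0,0.7,0,0],[0,0,0,0,0]]'
python3 -c "
from h import *
grab('side','s1')"
```

```text
clock: 4.1
position: [0.4178, 0.3089, 0.366]
ee_rot: [3.14, -0.077, -0.001]
force: [0.8, -0.6, 0.9]
width: -0.0
gripper_force: 0.0
clock: 5.35
position: [0.5141, 0.3586, 0.2404]
ee_rot: [3.138, -0.074, -0.006]
force: [-0.4, -0.8, 0.4]
width: 0.006
gripper_force: 0.0
```

View pics/s1.png

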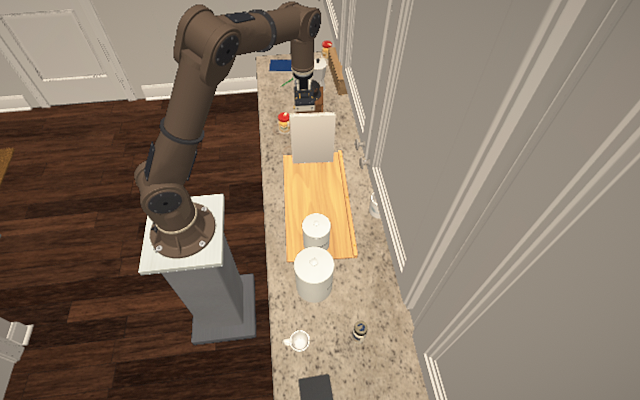

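The gripper (300,95) is behind the book's outer face, clear of cabinets and jars. Now the tipping push.

```bash
python3 -m creep '[[0.4,0.4,0,0,0],[0,0.4,0,0,0],[0,0.3,0,0,0],[0,0.2,0,0,0],[0,0.2,0,0,0],[0,0.2,0,0,0],[0,0.2,0,0,0],[0,0.2,0,0,0]]'
python3 -m creep '[[0,0.2,0,0,0],[0,0.2,0,0,0],[0,0.2,0,0,0],[0,0,0,0,0],[0,0,0,0,0],[0,0,0,0,0],[0,0,0,0,0],[0,0,0,0,0]]'
python3 -c "
from h import *
grab('side','s2')"
```

```text
clock: 6.4
position: [0.5269, 0.2753, 0.2427]
ee_rot: [3.141, -0.073, -0.0]
force: [-0.7, 0.6, -0.2]
width: 0.002
gripper_force: 0.0
clock: 7.4
position: [0.5258, 0.2519, 0.2427]
ee_rot: [3.141, -0.073, -0.0]
force: [-0.3, 0.6, -0.7]
width: 0.003
gripper_force: 0.0
```

View pics/s2.png

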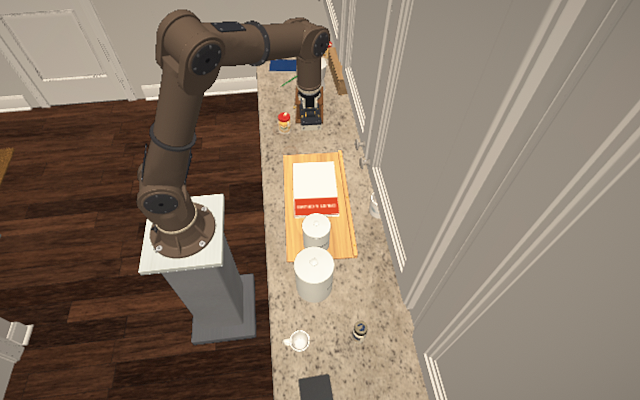

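The book lies flat on the board (292–338, 162–217), just short of the canister (316,230). I'll retract the arm upward and measure.

```bash
python3 -m creep '[[-1,0,-1,0,0],[-1,0,-1,0,0],[-1,0,-0.5,0,0],[-1,0,0,0,1],[0,0,0,0,1],[0,0,0,0,1]]'
cat > m.py <<'E'
from h import *
import sys
for n in('side','top'):
    d=grab(n,n+sys.argv[1]); K=d['camera_matrix'];R=cv2.Rodrigues(d['rotation'])[0];v,u=np.mgrid[:400,:640];z=d['z_map']
    P=np.stack([(u-K[0,2])/K[0,0]*z,-(v-K[1,2])/K[1,1]*z,-z],-1)@R.T+d['position']; X,Y,Z=np.moveaxis(P,-1,0)
    b=d['pixels'].astype(int); 
    m=(abs(Z-.028)<.006)&(X>.40)&(X<.68)&(Y>-.06)&(Y<.32)&(z>0)
    wood=(b[...,2]-b[...,0]>50)&(b[...,1]-b[...,0]>25)   # orange wood excluded
    m&=~wood
    m=cv2.morphologyEx(m.astype(np.uint8),cv2.MORPH_OPEN,np.ones((3,3)))
    k,l,st,_=cv2.connectedComponentsWithStats(m); i=1+st[1:,4].argmax(); q=P[l==i]
    r=cv2.minAreaRect(q[:,:2].astype(np.float32)); print(n,len(q),r,np.round(cv2.boxPoints(r),3).tolist(),q[:,2].mean())
    # rail: wood, high
    w=(abs(Z-.026)<.004)&(X>.6)&(X<.7)&(Y>-.22)&(Y<.36)&wood
    if w.sum()>50:
        f=np.polyfit(Y[w],X[w],1); e=X[w]-np.polyval(f,Y[w]); print(' rail',f,w.sum(),np.percentile(e,[2,98]),Y[w].min(),Y[w].max())
    c=(abs(Z-.15)<.015)&(X>.4)&(X<.6)&(Y>-.178)&(Y<-.06); print(' can',cv2.minEnclosingCircle(P[c][:,:2].astype(np.float32)))
E
python3 m.py 3
```

```text
clock: 8.2
position: [0.3666, 0.259, 0.3428]
ee_rot: [3.141, -0.074, 0.001]
force: [0.3, -0.3, -0.4]
width: 0.278
gripper_force: 0.0
side 1377 ((0.5314168334007263, 0.16240227222442627), (0.19159898161888123, 0.17597155272960663), 86.30036926269531) [[0.43700000643730164, 0.07199999690055847], [0.6129999756813049, 0.061000000685453415], [0.625, 0.25200000405311584], [0.44999998807907104, 0.2639999985694885]] 0.028599782538480726
 rail [0.04660778 0.64496935] 372 [-0.04296697  0.01066029] -0.20370094295288488 0.31334866266428274
 can ((0.5026512145996094, -0.1306232064962387), 0.05013619735836983)
top 619 ((0.5646147131919861, 0.16349753737449646), (0.11313572525978088, 0.18865785002708435), 0.6767414212226868) [[0.5070000290870667, 0.25699999928474426], [0.5090000033378601, 0.0689999982714653], [0.621999979019165, 0.07000000029802322], [0.6200000047683716, 0.257999986410141]] 0.028018322855065454
 rail [0.05385094 0.64489148] 364 [-0.03816794  0.01211102] -0.1979129337805312 0.31334593635195274
 can ((0.5042358040809631, -0.12900938093662262), 0.0499640591442585)
```

Book mid is ≈(0.53,0.127), and its near edge at mid is x≈0.441. The rail's near face there is ≈0.645, leaving about 25 mm to push. I'll push with open fingers so there are two contacts parallel to the board.

```bash
python3 -m creep '[[0,0.9,0,0,1],[0,0.9,0,0,1],[0,0.9,0,0,1],[0.6,0.6,0,0,1],[0,0,1,0,1],[0,0,1,0,1],[0,0,1,0,1],[0,0,1,0,1],[0,0,1,0,1],[0,0,1,0,1],[0,0,0,0,1],[0,0,0,0,1]]'
```

```text
clock: 9.8
position: [0.3846, 0.1266, 0.1035]
ee_rot: [-3.14, 0.074, -0.0]
force: [-0.4, 0.1, -0.0]
width: 1.004
gripper_force: 0.0
```

Down to z≈0.019.

```bash
python3 -m creep '[[0.3,0,0.7,0,1],[0,0,0.7,0,1],[0,0,0.5,0,1],[0,0,0.2,0,1],[0,0,0,0,1],[0,0,0,0,1]]'
```

```text
clock: 10.55
position: [0.3966, 0.126, 0.0197]
ee_rot: [-3.14, 0.074, -0.003]
force: [-0.6, -0.0, 0.6]
width: 1.0
gripper_force: 0.0
```

```bash
python3 -m creep '[[0.2,0,0,0,1],[0.2,0,0,0,1],[0.2,0,0,0,1],[0.15,0,0,0,1],[0.15,0,0,0,1],[0.15,0,0,0,1],[0.15,0,0,0,1],[0.1,0,0,0,1],[0,0,0,0,1]]'
```

```text
clock: 11.68
position: [0.4485, 0.1235, 0.0188]
ee_rot: [-3.14, 0.074, -0.001]
force: [-0.1, -0.4, 0.2]
width: 1.0
gripper_force: 0.0
```

```bash
python3 -m creep '[[0.05,0,0,0,1],[0.05,0,0,0,1],[0.05,0,0,0,1],[0,0,0,0,1]]'; python3 m.py 4
```

```text
clock: 12.18
position: [0.4539, 0.123, 0.0187]
ee_rot: [-3.141, 0.074, -0.0]
force: [-1.7, 0.3, 2.1]
width: 0.996
gripper_force: 1.3
side 1138 ((0.5643752217292786, 0.16367962956428528), (0.1964643895626068, 0.15182602405548096), 87.68213653564453) [[0.48500001430511475, 0.0689999982714653], [0.6359999775886536, 0.06199999898672104], [0.6439999938011169, 0.2590000033378601], [0.492000013589859, 0.26499998569488525]] 0.0284903541838972
 rail [0.04515697 0.64078988] 447 [-0.03857199  0.01460644] -0.20276427957686316 0.31089312803106606
 can ((0.5032091736793518, -0.13015295565128326), 0.05047578737139702)
top 169 ((0.5377598404884338, 0.22137224674224854), (0.054910462349653244, 0.0729704275727272), 7.5896806716918945) [[0.5059999823570251, 0.2540000081062317], [0.5149999856948853, 0.18199999630451202], [0.5699999928474426, 0.1889999955892563], [0.5600000023841858, 0.26100000739097595]] 0.028410797127333208
 rail [0.05674508 0.64048899] 468 [-0.03870846  0.0164486 ] -0.19791676264315794 0.31363455604170104
 can ((0.504578709602356, -0.12924860417842865), 0.049800287932157516)
```

About 7 mm remains, so I'll push until the force rises.

```bash
python3 -m creep '[[0.05,0,0,0,1],[0.05,0,0,0,1],[0.05,0,0,0,1],[0,0,0,0,1]]'; python3 -m creep '[[0.05,0,0,0,1],[0.05,0,0,0,1],[0,0,0,0,1]]'
```

```text
clock: 12.78
position: [0.4602, 0.1227, 0.0187]
ee_rot: [-3.141, 0.074, -0.001]
force: [-1.9, -0.8, 0.9]
width: 0.999
gripper_force: 1.0
clock: 13.15
position: [0.4613, 0.1225, 0.0184]
ee_rot: [3.14, -0.073, -0.006]
force: [-11.3, 2.3, 7.7]
width: 0.996
gripper_force: 5.6
```

```bash
python3 -m creep '[[0.05,0,0,0,1],[0.05,0,0,0,1],[0,0,0,0,1]]'
```

```text
clock: 13.52
position: [0.4616, 0.1224, 0.018]
ee_rot: [3.138, -0.071, -0.015]
force: [-22.4, 3.5, 17.1]
width: 1.001
gripper_force: 11.6
```

It's firmly seated. I'll back off and check.

```bash
python3 -m creep '[[-0.2,0,0,0,1],[-0.4,0,0,0,1],[-1,0,0,0,1],[-0.5,0,-1,0,1],[-0.5,0,-1,0,1],[0,0,-1,0,1],[0,0,-1,0,1],[0,-1,-1,0,1],[0,-1,-1,0,1],[0,-1,-1,0,1],[0,-1,0,0,1],[0,0,0,0,1]]'; python3 m.py 5
python3 - <<'E'
import cv2,numpy as np
a=cv2.imread('pics/side5.png')[135:285,270:370];b=cv2.imread('pics/top5.png')[150:250,230:380]
a=cv2.resize(a,None,fx=3.5,fy=3.5,interpolation=2);b=cv2.resize(b,None,fx=3,fy=3,interpolation=2)
c=np.zeros((525,800,3),np.uint8);c[:,:350]=a;c[:300,350:]=b;cv2.imwrite('pics/fin.png',c)
E
```

```text
clock: 15.02
position: [0.3708, 0.2898, 0.299]
ee_rot: [-3.139, 0.068, -0.002]
force: [-0.3, -0.9, -1.1]
width: 0.996
gripper_force: 0.0
side 1369 ((0.559995174407959, 0.16250568628311157), (0.18985667824745178, 0.17580680549144745), 87.23004150390625) [[0.46799999475479126, 0.07199999690055847], [0.6430000066757202, 0.06300000101327896], [0.6520000100135803, 0.2529999911785126], [0.47699999809265137, 0.2619999945163727]] 0.028731665745922397
 rail [0.04517877 0.6403916 ] 457 [-0.03854247  0.01511017] -0.20384900131726724 0.31436220304221485
 can ((0.5043227672576904, -0.1294851154088974), 0.05136901140213013)
top 290 ((0.5233823657035828, 0.1952504813671112), (0.09276589751243591, 0.1227806881070137), 11.198577880859375) [[0.4659999907016754, 0.2460000067949295], [0.49000000953674316, 0.12600000202655792], [0.5809999704360962, 0.14399999380111694], [0.5569999814033508, 0.2639999985694885]] 0.028179684595864604
 rail [0.05272852 0.64325602] 380 [-0.04161895  0.01348848] -0.1979962555944752 0.3131132166807102
 can ((0.504478394985199, -0.1289653331041336), 0.04988529160618782)
```

View pics/fin.png

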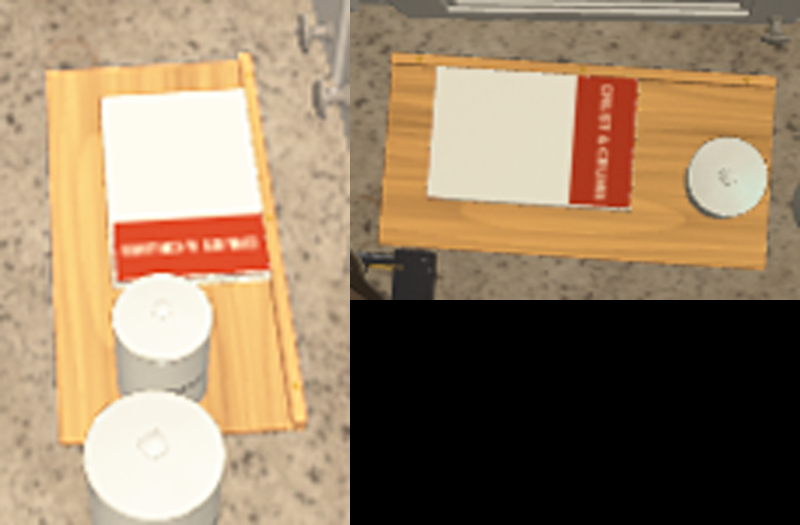

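The crop shows the book's far edge tight along the rail at both ends, from (437,68) to (637,80). The canister at (727,177) hasn't moved, and the gripper is clear.

```bash
python3 -c "
from cell import sign_off
print(sign_off())"
```

```text
the job is handed in; nothing more can be done
None
```

I tipped the book flat onto the board and pushed it snug against the rail along its whole far edge; the canister hasn't moved, the gripper is clear, and the job is handed in (no verdict was returned).

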